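# Set out the copper sugar pots on their display stands

## Robot

A 7-joint arm with a two-finger parallel gripper is mounted at the origin on the work surface. World frame = base frame: x ahead of the robot, y to its left, z up, the work surface at z = 0. Lengths are in m, angles in rad, forces in N, time in s.
With the tool pointing down it reaches from about 0.35 to 0.9 m from the base axis. Payload 8.1 kg.
Tool frame: the origin (TCP) lies midway between the tips of the shut fingers; the grasp point (between the pads) lies 19 mm behind it; z points along the fingers, y is the line along which they close (so a half turn about z gives the same grasp; the last joint's range is limited). The gripper opens to 92 mm and grips with 3 to 60 N. Pads are 19 mm wide; open, the fingers measure 130 mm over their backs; the gripper's body (75 mm by 190 mm) begins 47 mm behind the grasp point.
Start: joints at [1.069, 0.434, 0.025, 1.573, -0.012, 1.134, -0.075], TCP at [0.243, -0.576, 0.191] pointing down, gripper open.
Joint ranges: [-2.62, 2.62], [-0.44, 2.09], [-1.27, 1.32], [0.08, 2.57], [-1.32, 4.46], [0.12, 2], [-2.74, 2.74]. Speed limits (rad/s): [2.22, 2.22, 3.01, 3.01, 3.14, 3.14, 3.14].

## Interface

Orientations are given as a rotation vector (axis times angle).
In Python, from cell import arm gives the robot as it stands.
- The arm moves only by the tool arm_command, never from a script. Its arguments are lists of equal length, an entry for each row: "dp": the shift along the tool's x, y, z in units of 25 mm (1.0 is 25 mm), a list of three; "angular": the turn, a rotation vector about the tool's x, y, z in units of 0.15 rad (1.0 is 0.15 rad), a list of three; "claw": the opening, from 0 (shut) to 1 (fully open). In form: {"dp": [[x, y, z], ...], "angular": [[rx, ry, rz], ...], "claw": [claw, ...]}. A call has 1 to 10 rows; each row shifts and turns the commanded pose from where the row before left it, along the tool's axes as they then stand; what a row does not reach is not made up. A row lasts 1/10 s, in which the tool goes at most 50 mm and 8.59 degrees, less where a joint would pass 70% of its speed; a pose out of reach is approached as far as the arm can. A call with a number of a shift or a turn outside -1 to 1 is refused whole. A call with a gripper value outside its range is refused whole. The fingers move at their own pace and stop on an object; "force" is the grip in N (left out, the last holds). Time passes only in rows, so rows that do not move let the fingers close. It gives the time, the measured TCP pose, the force, the opening and the grip force at its end, in the units of the state.
- arm.observe(): the state, without advancing time (a new reading comes with each control period).
- arm.get_image(name): name is "scene" or "top" or "wrist"; returns a dict with "frame" (480x640x3 uint8, red, green, blue), "z_map" (480x640 float32, m along the optical axis (not along the pixel's ray), 0 where there is no reading), "K" (3x3 intrinsics, pixels), "R" (3x3) and "t" (3): a world point X has camera coordinates R X + t. Camera axes: x right, y down, z forward; pixel columns grow to the right and rows downward; lengths in m; the calibration is good to about 2 mm. A picture is of the moment at which its call begins.
- arm.sign_off(): hands the job in; it is judged then, once.
The state is a dict: "clock": time; "joints": joint angles; "dq": joint speeds; "joint_efforts": joint torques, N m; "position": TCP position; "ee_rot": TCP orientation; "force": force on the tool from outside, world axes, zero at the start; "ft_torque": the same for the moment, N m; "width": opening from 0.0 (shut) to 1.0 (fully open); "gripper_force": force on a finger pad.
Only numpy, scipy, OpenCV 4.12 (cv2) and the standard library are available. Lean on these libraries where they do the work, as an engineer would, in place of code of your own. Each camera call takes 0.05 s, during which the arm holds its last target. There are 200 camera calls.

## Task

In the coppersmith's shop, set the three copper sugar pots upright on the pale wooden display stands, each in the middle of the stand whose blue felt pad is as wide as the pot: first the large pot, then the medium one, then the small one. Set them down gently, without dropping them, let go, and leave the silver-coloured and brass pots standing where they are.

Things in the scene. Friction and masses are not known exactly. Their poses are not given: they have to be found in the camera images.
- copper_large: The large reddish copper sugar pot, standing loose on the bench, closed; its lid does not come off. Straight round body 58 mm across from the bottom to 54 mm up, then a domed lid of the same metal with a small knob, 78 mm high in all; no handles. Best gripped across the body from above at about 42 mm up. About 420 g. Origin: centre of its underside; z up.
- tinned_large: The large silver-grey tinned sugar pot, standing loose on the bench, closed; its lid does not come off. Straight round body 58 mm across from the bottom to 54 mm up, then a domed lid of the same metal with a small knob, 78 mm high in all; no handles. Best gripped across the body from above at about 42 mm up. About 420 g. Origin: centre of its underside; z up. Not to be moved.
- stand_large: The large display stand: a fixed round disc of pale wood lying on the bench, 82 mm across and 10 mm thick, with a flush round pad of blue felt 58 mm across at its centre. Origin: centre of its underside; z up.
- copper_medium: The medium reddish copper sugar pot, standing loose on the bench, closed; its lid does not come off. Straight round body 46 mm across from the bottom to 46 mm up, then a domed lid of the same metal with a small knob, 67 mm high in all; no handles. Best gripped across the body from above at about 36 mm up. About 280 g. Origin: centre of its underside; z up.
- tinned_medium: The medium silver-grey tinned sugar pot, standing loose on the bench, closed; its lid does not come off. Straight round body 46 mm across from the bottom to 46 mm up, then a domed lid of the same metal with a small knob, 67 mm high in all; no handles. Best gripped across the body from above at about 36 mm up. About 280 g. Origin: centre of its underside; z up. Not to be moved.
- stand_medium: The medium display stand: a fixed round disc of pale wood lying on the bench, 70 mm across and 10 mm thick, with a flush round pad of blue felt 46 mm across at its centre. Origin: centre of its underside; z up.
- copper_small: The small reddish copper sugar pot, standing loose on the bench, closed; its lid does not come off. Straight round body 34 mm across from the bottom to 38 mm up, then a domed lid of the same metal with a small knob, 56 mm high in all; no handles. Best gripped across the body from above at about 30 mm up. About 170 g. Origin: centre of its underside; z up.
- tinned_small: The small silver-grey tinned sugar pot, standing loose on the bench, closed; its lid does not come off. Straight round body 34 mm across from the bottom to 38 mm up, then a domed lid of the same metal with a small knob, 56 mm high in all; no handles. Best gripped across the body from above at about 30 mm up. About 170 g. Origin: centre of its underside; z up. Not to be moved.
- stand_small: The small display stand: a fixed round disc of pale wood lying on the bench, 58 mm across and 10 mm thick, with a flush round pad of blue felt 34 mm across at its centre. Origin: centre of its underside; z up.
- brass_medium: The medium yellow brass sugar pot, standing loose on the bench, closed; its lid does not come off. Straight round body 46 mm across from the bottom to 46 mm up, then a domed lid of the same metal with a small knob, 67 mm high in all; no handles. Best gripped across the body from above at about 36 mm up. About 280 g. Origin: centre of its underside; z up. Not to be moved.
Mind the look-alikes: they are no part of the job. Leave any green, purple or turquoise look-alike of the copper_small alone.

How it is judged:
On the way, in this order (a step that is already met when the one before it is completed fails the run):
1. the large copper pot stands, released, on the large stand (horizontal distance between copper_large and stand_large below 0.012 m and z of copper_large in the frame of stand_large between 0.007 and 0.013 m and angle between copper_large's own z axis and vertical below 0.1 rad and linear speed of copper_large below 0.02 m/s and contact force between the fingers and copper_large below 0.1 N), for 0.2 s.
2. the medium copper pot stands, released, on the medium stand (horizontal distance between copper_medium and stand_medium below 0.012 m and z of copper_medium in the frame of stand_medium between 0.007 and 0.013 m and angle between copper_medium's own z axis and vertical below 0.1 rad and linear speed of copper_medium below 0.02 m/s and contact force between the fingers and copper_medium below 0.1 N), for 0.2 s.
3. the small copper pot stands, released, on the small stand (horizontal distance between copper_small and stand_small below 0.012 m and z of copper_small in the frame of stand_small between 0.007 and 0.013 m and angle between copper_small's own z axis and vertical below 0.1 rad and linear speed of copper_small below 0.02 m/s and contact force between the fingers and copper_small below 0.1 N), for 0.2 s.
At the end, for the whole second after the job is handed in: Each copper pot stands upright (within 0.1 rad), released and at rest on the top of the stand of its size, its centre within 12 mm of the stand's; the three tinned pots and the brass pot are upright within 15 mm of where they began (all of step 1 and all of step 2 and all of step 3 and distance of each of tinned_large, tinned_medium, tinned_small, brass_medium from where it was at the start of the episode below 0.015 m and angle between each of tinned_large, tinned_medium, tinned_small, brass_medium's own z axis and vertical below 0.1 rad); the robot touches nothing.
It fails at once if a tinned or brass pot is pushed more than 15 mm or tipped ((distance of tinned_large from where it was at the start of the episode above 0.015 m or angle between tinned_large's own z axis and vertical above 0.3 rad) or (distance of tinned_medium from where it was at the start of the episode above 0.015 m or angle between tinned_medium's own z axis and vertical above 0.3 rad) or (distance of tinned_small from where it was at the start of the episode above 0.015 m or angle between tinned_small's own z axis and vertical above 0.3 rad) or (distance of brass_medium from where it was at the start of the episode above 0.015 m or angle between brass_medium's own z axis and vertical above 0.3 rad)).
It fails at once if a copper pot is dropped or thrown (moves faster than 0.5 m/s while not held) ((linear speed of copper_large above 0.5 m/s and contact force between the fingers and copper_large below 0.05 N) or (linear speed of copper_medium above 0.5 m/s and contact force between the fingers and copper_medium below 0.05 N) or (linear speed of copper_small above 0.5 m/s and contact force between the fingers and copper_small below 0.05 N)).
It fails at once if a copper pot is knocked over (angle between any of copper_large, copper_medium, copper_small's own z axis and vertical above 0.9 rad).
It also fails if it takes over 88 s, if anything falls off the work surface, if the arm or the gripper's body presses on something with over 40 N, if the wrist force passes 120 N, or if a joint passes its speed limit or range.

## Working session

There is one attempt and no reset: what is moved stays moved. The work goes in short steps, Python scripts to look and compute and a tool call to move; the robot and the scene stay as the last step left them, time stands still between calls to the robot, and variables do not carry over. Pictures are saved under pics/ and viewed, at most 14 in all, crops included, and the job is handed in when it is done.

Besides the shell and the picture viewer there is one more tool, called after "Request:" by a JSON object that holds its "api" and its "payload". arm_command: Moves the arm, as the interface text tells. Its arguments: {"type":"object","properties":{"dp":{"type":"array","items":{"type":"array","items":{"type":"number"}}},"angular":{"type":"array","items":{"type":"array","items":{"type":"number"}}},"claw":{"type":"array","items":{"type":"number"}},"force":{"type":"number"}},"required":["dp","angular","claw"]}

```bash
mkdir -p pics; python3 - <<'E'
from cell import arm
import cv2,numpy as np
s=arm.observe();print(s)
for n in("scene","top"):
    d=arm.get_image(n);np.savez(f"pics/{n}0.npz",**d);cv2.imwrite(f"pics/{n}0.png",d["frame"][:,:,::-1]);print(n,d["K"],d["R"],d["t"])
E
```

```text
{'clock': 0.0, 'joints': array([ 1.06941107,  0.43523788,  0.02499615,  1.57410362, -0.01160865,
        1.13398898, -0.07510696]), 'dq': array([-1.02515151e-03, -1.23702918e-03,  1.53133600e-03, -2.61981388e-04,
       -1.44161416e-05,  2.35667705e-04, -1.24404795e-03]), 'joint_efforts': array([-6.38144957e-04, -6.67847300e+01,  9.84682515e-01, -3.14461541e+01,
       -6.05509174e-02,  4.26724227e-02,  1.49409348e-04]), 'position': array([ 0.24239765, -0.57546107,  0.18973351]), 'ee_rot': array([-3.07788483e+00, -6.21809528e-01,  7.18851818e-04]), 'force': array([-0.0987127 ,  0.97260882, -0.55837414]), 'ft_torque': array([-0.02508853,  0.00868812, -0.03549905]), 'gripper_force': 0.0, 'width': 0.996624424531076}
scene [[557.59723133   0.         331.60697942]
 [  0.         557.59723133 240.38429209]
 [  0.           0.           1.        ]] [[ 0.77563361  0.63105548  0.01270744]
 [ 0.43642021 -0.52164424 -0.73309255]
 [-0.45599331  0.574157   -0.68001017]] [-0.40188427 -0.18607728  1.16052625]
top [[458.24496866   0.         328.46242603]
 [  0.         458.24496866 243.71085129]
 [  0.           0.           1.        ]] [[ 0.01008127 -0.9998318   0.01532126]
 [-0.98716839 -0.01239316 -0.15920104]
 [ 0.15936414 -0.01351971 -0.98712729]] [-0.02521456  0.52649498  0.59840787]
```

View pics/top0.png

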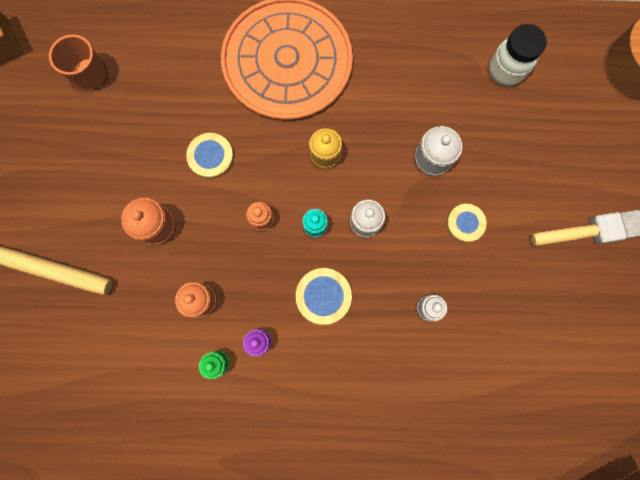

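View pics/scene0.png

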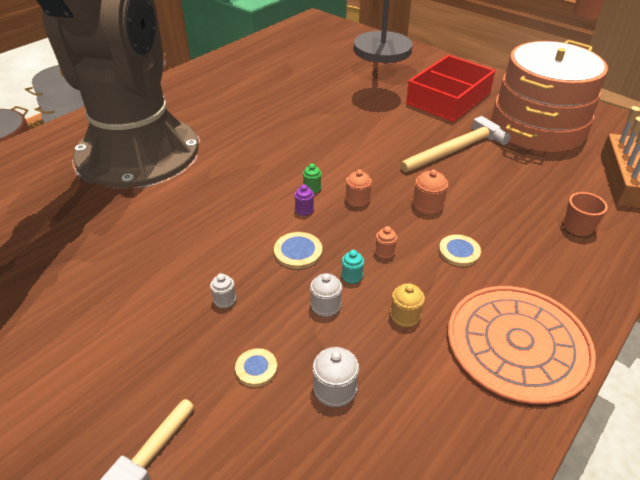

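The top view shows these candidates.
- **Copper pots:** large (147,220), medium (194,299), small (260,215).
- **Look-alikes for the small pot:** turquoise (315,222), purple (257,343), green (212,365).
- **Left alone:** tinned (438,150), (368,217), (432,307); brass (325,147).
- **Other reddish things:** cup (75,60), plate (287,58).
- **Stands:** large (324,296), medium (209,155), small (467,222).

I'll choose by reddish colour and diameter, and measure now.

```bash
cat > h.py <<'E'
import numpy as np,cv2
def world(d):
    z=d["z_map"];v,u=np.mgrid[:480,:640];K=d["K"]
    c=np.stack([(u-K[0,2])/K[0,0]*z,(v-K[1,2])/K[1,1]*z,z],-1)
    return (c-d["t"])@d["R"]
def plane(d,uv,h):
    r=d["R"].T@np.linalg.inv(d["K"])@[*uv,1.];C=-d["R"].T@d["t"]
    return C+r*(h-C[2])/r[2]
E
python3 - <<'E'
import cv2,numpy as np;from h import *
d=np.load("pics/top0.npz");f=d["frame"];W=world(d);hsv=cv2.cvtColor(f,cv2.COLOR_RGB2HSV)
print("table z",np.median(W[400:440,100:500,2]))
up=((W[...,2]>.02)&(d["z_map"]>0)).astype(np.uint8)
n,l,st,c=cv2.connectedComponentsWithStats(up)
for i in range(1,n):
    if st[i,4]<150: continue
    m=l==i;P=W[m];h=np.percentile(P[:,2],99.5)
    body=next((b for H,b in((.078,.054),(.067,.046),(.056,.038)) if abs(h-H)<.006),h*.7)
    Q=P[P[:,2]>body-.004][:,:2].astype(np.float32);(cx,cy),r=cv2.minEnclosingCircle(Q)
    k=P[P[:,2]>h-.006][:,:2].mean(0)
    print("pot",c[i].round(),"h",round(float(h),3),"hsv",np.median(hsv[m],0),"c",round(cx,4),round(cy,4),"dia",round(2*r,4),"knob",k.round(4))
b=cv2.inRange(hsv,(100,60,60),(125,255,255));n,l,st,c=cv2.connectedComponentsWithStats(cv2.morphologyEx(b,cv2.MORPH_CLOSE,np.ones((3,3))))
for i in range(1,n):
    if st[i,4]<150: continue
    v,u=np.nonzero(l==i);Q=np.array([plane(d,p,.01)[:2] for p in zip(u,v)])
    print("pad",c[i].round(),Q.mean(0).round(4),"dia",2*np.sqrt(4*0+np.linalg.det(np.cov(Q.T))**.25*np.linalg.det(np.cov(Q.T))**.25)*2, "z",np.median(W[l==i][:,2]))
cv2.imwrite("pics/crop0.png",cv2.resize(f[110:390,110:480,::-1],None,fx=2,fy=2))
E
```

```text
table z 0.0008814054167564792
pot [ 5. 36.] h 0.051 hsv [ 13. 177.  67.] c 0.8465 0.4758 dia 0.0438 knob [0.8356 0.4675]
pot [628.  56.] h 0.063 hsv [ 13. 179.  90.] c 0.8266 -0.4805 dia 0.0896 knob [ 0.8312 -0.4691]
pot [519.  52.] h 0.083 hsv [30. 30. 48.] c 0.8176 -0.2995 dia 0.0583 knob [ 0.8175 -0.2998]
pot [74. 58.] h 0.058 hsv [ 10. 171.  93.] c 0.7995 0.3586 dia 0.0661 knob [0.8001 0.3596]
pot [439. 148.] h 0.079 hsv [ 18.  32. 219.] c 0.6699 -0.1789 dia 0.06 knob [ 0.6691 -0.1786]
pot [325. 146.] h 0.068 hsv [ 20. 180. 235.] c 0.6732 -0.013 dia 0.0477 knob [ 0.6725 -0.0129]
pot [146. 220.] h 0.079 hsv [ 10. 170. 230.] c 0.5577 0.2375 dia 0.0593 knob [0.5573 0.237 ]
pot [367. 217.] h 0.068 hsv [ 18.  33. 221.] c 0.5675 -0.0744 dia 0.0475 knob [ 0.5672 -0.074 ]
pot [259. 214.] h 0.058 hsv [ 11. 169. 236.] c 0.57 0.0807 dia 0.0355 knob [0.5692 0.0802]
pot [315. 221.] h 0.058 hsv [ 86. 224. 213.] c 0.5608 0.0006 dia 0.0354 knob [0.5604 0.0007]
pot [611. 227.] h 0.024 hsv [ 19.  22. 241.] c 0.5616 -0.4335 dia 0.0523 knob [ 0.5606 -0.4338]
pot [561. 234.] h 0.024 hsv [ 26. 109. 251.] c 0.5511 -0.3612 dia 0.0781 knob [ 0.5482 -0.3592]
pot [ 52. 270.] h 0.028 hsv [ 24. 121. 249.] c 0.4898 0.3723 dia 0.1651 knob [0.4865 0.3705]
pot [194. 299.] h 0.069 hsv [ 11. 169. 234.] c 0.4481 0.1657 dia 0.0479 knob [0.4478 0.165 ]
pot [433. 307.] h 0.059 hsv [ 18.  32. 223.] c 0.4402 -0.166 dia 0.0359 knob [ 0.4404 -0.1656]
pot [256. 342.] h 0.058 hsv [145. 153. 184.] c 0.3907 0.0783 dia 0.0354 knob [0.391  0.0782]
pot [212. 365.] h 0.058 hsv [ 65. 185. 191.] c 0.3599 0.1367 dia 0.0359 knob [0.3602 0.1362]
pad [209. 154.] [0.667  0.1626] dia 0.04362335625803242 z 0.011021586757281654
pad [467. 222.] [ 0.5673 -0.2256] dia 0.03203608052711019 z 0.011231221092458598
pad [323. 296.] [ 0.4557 -0.013 ] dia 0.05591030794171317 z 0.011232711178691863
```

View pics/crop0.png

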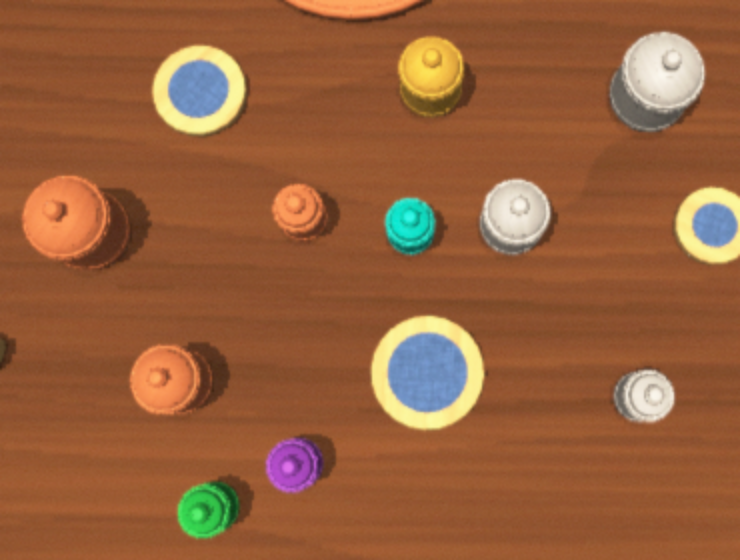

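The crop confirms it: the three reddish pots are at (65,217), (165,380) and (298,211) in the crop. Heights and diameters match: 0.079/0.059, 0.069/0.048 and 0.058/0.0355. Pads measure 56, 44 and 32 mm on the large, medium and small stands. 

Next I turn the tool to yaw 0 and travel toward the large pot.

Request:
{"api": "arm_command", "payload": {"dp": [[0,0,0],[0,0,0],[0,0,0],[0.38,-1,0],[0.38,-1,0],[0.38,-1,0],[0.38,-1,0],[0.38,-1,0],[0.38,-1,0],[0.38,-1,0]], "angular": [[0,0,0.89],[0,0,0.89],[0,0,0.89],[0,0,0],[0,0,0],[0,0,0],[0,0,0],[0,0,0],[0,0,0],[0,0,0]], "claw": [1,1,1,1,1,1,1,1,1,1], "force": 30}}

```text
clock: 1.1
position: [0.3096, -0.3998, 0.1903]
ee_rot: [-3.141, 0.003, 0.001]
force: [0.1, -0.2, -0.5]
width: 1.003
gripper_force: 0.0
```

Request:
{"api": "arm_command", "payload": {"dp": [[0.38,-1,0],[0.38,-1,0],[0.38,-1,0],[0.38,-1,0],[0.38,-1,0],[0.38,-1,0],[0.38,-1,0],[0.38,-1,0],[0.38,-1,0],[0.38,-1,0]], "angular": [[0,0,0],[0,0,0],[0,0,0],[0,0,0],[0,0,0],[0,0,0],[0,0,0],[0,0,0],[0,0,0],[0,0,0]], "claw": [1,1,1,1,1,1,1,1,1,1]}}

```text
clock: 2.1
position: [0.405, -0.1502, 0.1904]
ee_rot: [3.142, -0.003, -0.001]
force: [0.9, 0.4, 0.4]
width: 1.002
gripper_force: 0.0
```

Request:
{"api": "arm_command", "payload": {"dp": [[0.38,-1,0],[0.38,-1,0],[0.38,-1,0],[0.38,-1,0],[0.38,-1,0],[0.38,-1,0],[0.38,-1,0],[0.38,-1,0],[0.38,-1,0],[0.38,-1,0]], "angular": [[0,0,0],[0,0,0],[0,0,0],[0,0,0],[0,0,0],[0,0,0],[0,0,0],[0,0,0],[0,0,0],[0,0,0]], "claw": [1,1,1,1,1,1,1,1,1,1]}}

```text
clock: 3.1
position: [0.5004, 0.0995, 0.1902]
ee_rot: [3.141, -0.003, -0.001]
force: [0.2, -0.7, 0.9]
width: 1.001
gripper_force: 0.0
```

Request:
{"api": "arm_command", "payload": {"dp": [[0.38,-0.92,0],[0.38,-0.92,0],[0.38,-0.92,0],[0.38,-0.92,0],[0.38,-0.92,0],[0.38,-0.9,0],[0,0,0],[0,0,0]], "angular": [[0,0,0],[0,0,0],[0,0,0],[0,0,0],[0,0,0],[0,0,0],[0,0,0],[0,0,0]], "claw": [1,1,1,1,1,1,1,1]}}

```text
clock: 3.9
position: [0.5572, 0.2359, 0.1899]
ee_rot: [3.141, -0.002, -0.002]
force: [-0.8, 0.1, -0.7]
width: 1.0
gripper_force: 0.0
```

```bash
cat >> h.py <<'E'
def pot(d,H,body,tgt,hue=(5,15)):   # pot dome centre near tgt (xy) from one view
    W=world(d);hsv=cv2.cvtColor(d["frame"],cv2.COLOR_RGB2HSV)
    m=cv2.inRange(hsv,(hue[0],110,60),(hue[1],255,255))>0
    m&=(W[...,2]>body)&(np.hypot(W[...,0]-tgt[0],W[...,1]-tgt[1])<.05)
    P=W[m];h=np.percentile(P[:,2],99.5)
    return P[P[:,2]>h-.006].mean(0), cv2.minEnclosingCircle(P[:,:2].astype(np.float32)),h
E
python3 - <<'E'
from cell import arm
from h import *
d=arm.get_image("wrist");print(arm.observe()["position"],arm.observe()["joints"].round(2));print(pot(d,.078,.05,(.5575,.237)))
cv2.imwrite("pics/w1.png",d["frame"][:,:,::-1])
E
```

```text
[0.55727953 0.23505832 0.1900042 ] [-0.24  0.43 -0.35  1.6   0.16  1.14 -2.2 ]
(array([0.57919647, 0.22354449, 0.31789672]), ((0.5601946711540222, 0.2358100563287735), 0.04953121393918991), np.float64(0.3189148193285509))
```

View pics/w1.png

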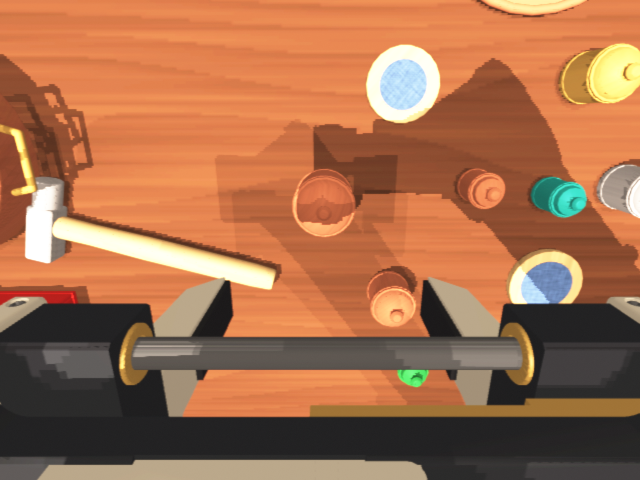

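The wrist view shows the large copper pot at (323,203), centred between the fingers in y, with nothing near the finger paths. I'll limit the heights in the check, then descend.

```bash
sed -i 's/m&=(W\[...,2\]>body)/m\&=(W[...,2]>body)\&(W[...,2]<.105)/' h.py
python3 - <<'E'
from cell import arm
from h import *
d=arm.get_image("wrist");print(arm.observe()["position"]);print(pot(d,.078,.05,(.5575,.237)))
E
```

```text
[0.55738294 0.23466109 0.19020431]
(array([0.55871104, 0.23684554, 0.07628343]), ((0.5580322742462158, 0.23690009117126465), 0.02952134795486927), np.float64(0.07801036860663625))
```

Request:
{"api": "arm_command", "payload": {"dp": [[0.02,-0.08,0.3],[0,0,0.9],[0,0,0.9],[0,0,0.9],[0,0,0.9],[0,0,0.9],[0,0,0.9],[0,0,0.6],[0,0,0.38],[0,0,0]], "angular": [[0,0,0],[0,0,0],[0,0,0],[0,0,0],[0,0,0],[0,0,0],[0,0,0],[0,0,0],[0,0,0],[0,0,0]], "claw": [1,1,1,1,1,1,1,1,1,1]}}

```text
clock: 5.0
position: [0.5575, 0.2373, 0.0224]
ee_rot: [3.141, -0.003, -0.003]
force: [-1.0, 0.0, -0.9]
width: 1.0
gripper_force: 0.0
```

Request:
{"api": "arm_command", "payload": {"dp": [[0,0,0],[0,0,0],[0,0,0],[0,0,0],[0,0,0],[0,0,0],[0,0,0],[0,0,0]], "angular": [[0,0,0],[0,0,0],[0,0,0],[0,0,0],[0,0,0],[0,0,0],[0,0,0],[0,0,0]], "claw": [0.75,0.6,0.4,0.2,0,0,0,0]}}

```text
clock: 5.8
position: [0.5582, 0.2382, 0.0234]
ee_rot: [-3.141, 0.003, -0.0]
force: [1.0, 0.0, -0.7]
width: 0.493
gripper_force: 26.6
```

Width 0.493 (45 mm) is too small for a 58 mm body, so I'll look before lifting.

```bash
python3 - <<'E'
from cell import arm
from h import *
d=arm.get_image("wrist");s=arm.observe();print(s["position"],s["width"],s["gripper_force"])
e=arm.get_image("scene");f=e["frame"]
print(pot(arm.get_image("top"),.078,.05,(.5575,.237)))
cv2.imwrite("pics/w2.png",np.hstack([cv2.resize(d["frame"],(400,300)),cv2.resize(f[100:340,270:590],(400,300))])[:,:,::-1])
E
```

```text
[0.55819264 0.23810744 0.02346061] 0.4980104460898974 26.616578161965663
(array([0.56369194, 0.2515991 , 0.06532611]), ((0.5580382347106934, 0.23680399358272552), 0.029823090881109238), np.float64(0.06857912544009058))
```

View pics/w2.png

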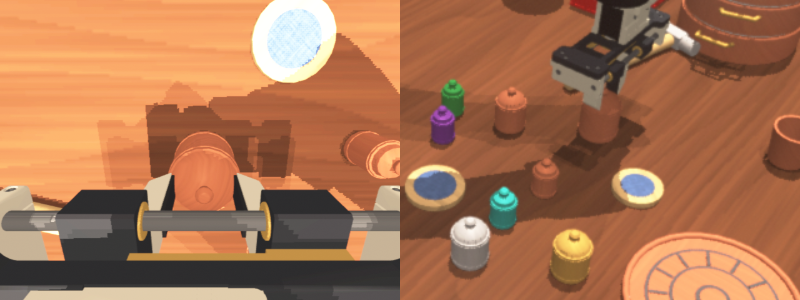

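Pads sit on both sides of the pot, centred (wrist panel about (205,180)). The odd width is likely reading nonlinearity or pad shape. I'll lift slowly and check the load.

Request:
{"api": "arm_command", "payload": {"dp": [[0,0,-0.2],[0,0,-0.4],[0,0,-0.6],[0,0,-0.8],[0,0,-0.8],[0,0,-0.8],[0,0,-0.8],[0,0,0]], "angular": [[0,0,0],[0,0,0],[0,0,0],[0,0,0],[0,0,0],[0,0,0],[0,0,0],[0,0,0]], "claw": [0,0,0,0,0,0,0,0]}}

```text
clock: 6.75
position: [0.56, 0.2391, 0.1375]
ee_rot: [-3.139, 0.003, -0.009]
force: [0.5, 0.7, -2.7]
width: 0.493
gripper_force: 26.1
```

```bash
python3 - <<'E'
from cell import arm
from h import *
d=arm.get_image("wrist");s=arm.observe();print(s["position"],s["width"],s["gripper_force"],s["force"])
f=arm.get_image("scene")["frame"]
cv2.imwrite("pics/w3.png",np.hstack([cv2.resize(d["frame"],(400,300)),cv2.resize(f[100:340,270:590],(400,300))])[:,:,::-1])
E
```

```text
[0.55911659 0.23849022 0.13555809] 0.4914027637108893 26.11717694759136 [-0.68783261 -0.86917104 -3.90071652]
```

View pics/w3.png

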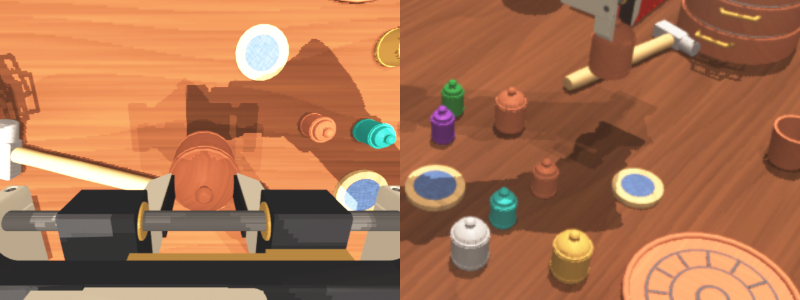

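Held firmly (3.9 N load, pot upright in the wrist view). Carrying to the large stand.

Request:
{"api": "arm_command", "payload": {"dp": [[-0.15,0.4,0],[-0.3,0.7,0],[-0.4,0.95,0],[-0.4,0.95,0],[-0.4,0.95,0],[-0.4,0.95,0],[-0.4,0.95,0],[-0.4,0.95,0],[-0.4,0.95,0],[-0.4,0.95,0]], "angular": [[0,0,0],[0,0,0],[0,0,0],[0,0,0],[0,0,0],[0,0,0],[0,0,0],[0,0,0],[0,0,0],[0,0,0]], "claw": [0,0,0,0,0,0,0,0,0,0]}}

```text
clock: 7.85
position: [0.4646, 0.0188, 0.1325]
ee_rot: [3.141, -0.004, -0.003]
force: [0.5, -0.4, -2.9]
width: 0.49
gripper_force: 26.1
```

Request:
{"api": "arm_command", "payload": {"dp": [[-0.25,0.75,0],[-0.2,0.4,0],[-0.05,0.2,0],[0,0,0],[0,0,0],[0,0,0]], "angular": [[0,0,0],[0,0,0],[0,0,0],[0,0,0],[0,0,0],[0,0,0]], "claw": [0,0,0,0,0,0]}}

```text
clock: 8.45
position: [0.4543, -0.0121, 0.1335]
ee_rot: [-3.141, 0.001, -0.0]
force: [-1.5, -0.6, -3.1]
width: 0.489
gripper_force: 26.1
```

```bash
cat >> h.py <<'E'
def pads(d):
    b=cv2.inRange(cv2.cvtColor(d["frame"],cv2.COLOR_RGB2HSV),(95,30,60),(125,255,255));o=[]
    for c in cv2.findContours(b,cv2.RETR_EXTERNAL,cv2.CHAIN_APPROX_NONE)[0]:
        if cv2.contourArea(c)>300:
            Q=np.array([plane(d,p,.01)[:2] for p in c[:,0]],np.float32);(x,y),r=cv2.minEnclosingCircle(Q);o.append((round(x,4),round(y,4),round(2*r,4)))
    return o
E
python3 - <<'E'
from cell import arm
from h import *
d=arm.get_image("wrist");s=[arm.observe()["position"]]
t=arm.get_image("top");s.append(arm.observe()["position"]);print(s,pads(d),pads(t))
E
```

```text
[array([ 0.45422651, -0.01217904,  0.13351055]), array([ 0.4541875 , -0.01234201,  0.13348746])] [(0.4568, -0.014, 0.0566), (0.5678, -0.2262, 0.0326)] []
```

Request:
{"api": "arm_command", "payload": {"dp": [[0.06,0.05,0.3],[0,0,0.6],[0,0,0.8],[0,0,0.8],[0,0,0.6],[0,0,0.4],[0,0,0.2],[0,0,0.1],[0,0,0],[0,0,0]], "angular": [[0,0,0],[0,0,0],[0,0,0],[0,0,0],[0,0,0],[0,0,0],[0,0,0],[0,0,0],[0,0,0],[0,0,0]], "claw": [0,0,0,0,0,0,0,0,0,0]}}

```text
clock: 9.55
position: [0.4559, -0.0143, 0.039]
ee_rot: [3.142, -0.003, 0.002]
force: [0.7, -0.2, -3.3]
width: 0.491
gripper_force: 26.1
```

Request:
{"api": "arm_command", "payload": {"dp": [[0,0,0.05],[0,0,0.05],[0,0,0.04],[0,0,0]], "angular": [[0,0,0],[0,0,0],[0,0,0],[0,0,0]], "claw": [0,0,0,0]}}

```text
clock: 9.95
position: [0.4554, -0.0144, 0.035]
ee_rot: [3.142, -0.003, -0.0]
force: [-0.6, -0.9, -3.8]
width: 0.488
gripper_force: 26.1
```

Request:
{"api": "arm_command", "payload": {"dp": [[0,0,0.03],[0,0,0.02],[0,0,0.02],[0,0,0]], "angular": [[0,0,0],[0,0,0],[0,0,0],[0,0,0]], "claw": [0,0,0,0]}}

```text
clock: 10.35
position: [0.4558, -0.0143, 0.0334]
ee_rot: [-3.142, 0.003, -0.001]
force: [0.7, -0.4, -0.9]
width: 0.488
gripper_force: 26.6
```

The load has gone to the stand, so contact is made. I'll open, wait, then rise.

Request:
{"api": "arm_command", "payload": {"dp": [[0,0,0.01],[0,0,0],[0,0,0],[0,0,0],[0,0,0],[0,0,0]], "angular": [[0,0,0],[0,0,0],[0,0,0],[0,0,0],[0,0,0],[0,0,0]], "claw": [0.4,0.5,0.65,0.8,0.9,0.9]}}

```text
clock: 10.95
position: [0.4553, -0.0144, 0.0329]
ee_rot: [3.142, -0.003, -0.0]
force: [-0.4, 0.3, -0.9]
width: 0.797
gripper_force: 0.0
```

Request:
{"api": "arm_command", "payload": {"dp": [[0,0,0],[0,0,-0.3],[0,0,-0.8],[0,0,-1],[0,0,-1],[0,0,-1],[0,0,-0.9],[0,0,0]], "angular": [[0,0,0],[0,0,0],[0,0,0],[0,0,0],[0,0,0],[0,0,0],[0,0,0],[0,0,0]], "claw": [0.9,0.9,0.9,0.9,0.9,0.9,0.9,0.9]}}

```text
clock: 11.75
position: [0.4574, -0.0141, 0.1613]
ee_rot: [-3.142, 0.003, -0.009]
force: [0.4, 0.2, 0.6]
width: 0.894
gripper_force: 0.0
```

```bash
python3 - <<'E'
from cell import arm
from h import *
d=arm.get_image("wrist");s=arm.observe();print(s["position"],s["width"])
print(pot(d,.088,.06,(.4557,-.0135)));
cv2.imwrite("pics/w4.png",d["frame"][:,:,::-1])
E
```

```text
[ 0.45647321 -0.01431368  0.15969467] 0.9000905818832725
(array([ 0.45652456, -0.01604203,  0.08627406]), ((0.4558226466178894, -0.01595911756157875), 0.029512902721762657), np.float64(0.08809159965885072))
```

View pics/w4.png

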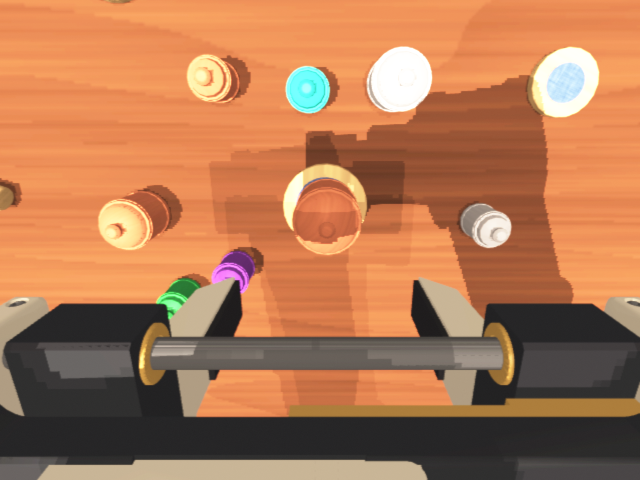

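The large pot is upright on its stand at (325,215), centre about 3 mm off, top at 0.088. Next is the medium copper pot at (133,222).

Request:
{"api": "arm_command", "payload": {"dp": [[-0.04,-0.6,0],[-0.04,-0.9,0],[-0.04,-0.9,0],[-0.04,-0.9,0],[-0.04,-0.9,0],[-0.04,-0.9,0],[-0.04,-0.9,0],[-0.03,-0.8,0],[-0.03,-0.4,0],[0,0,0]], "angular": [[0,0,0],[0,0,0],[0,0,0],[0,0,0],[0,0,0],[0,0,0],[0,0,0],[0,0,0],[0,0,0],[0,0,0]], "claw": [0.9,0.9,0.9,0.9,0.9,0.9,0.9,0.9,0.9,0.9]}}

```text
clock: 12.8
position: [0.4466, 0.1667, 0.1575]
ee_rot: [-3.141, -0.001, 0.002]
force: [0.2, 0.4, -0.3]
width: 0.902
gripper_force: 0.0
```

```bash
python3 - <<'E'
from cell import arm
from h import *
d=arm.get_image("wrist");s=arm.observe();print(s["position"],s["joints"].round(2))
print(pot(d,.067,.042,(.448,.1655)));
E
```

```text
[0.44685702 0.16544862 0.15751777] [-0.12  0.27 -0.42  1.94  0.13  0.96 -2.17]
(array([0.44886805, 0.16424394, 0.065366  ]), ((0.4481840133666992, 0.16409337520599365), 0.023797251284122467), np.float64(0.06709604080203017))
```

Request:
{"api": "arm_command", "payload": {"dp": [[0.05,0.03,0.3],[0,0,0.8],[0,0,0.9],[0,0,0.9],[0,0,0.9],[0,0,0.9],[0,0,0.6],[0,0,0.32],[0,0,0],[0,0,0]], "angular": [[0,0,0],[0,0,0],[0,0,0],[0,0,0],[0,0,0],[0,0,0],[0,0,0],[0,0,0],[0,0,0],[0,0,0]], "claw": [0.9,0.9,0.9,0.9,0.9,0.9,0.9,0.9,0.9,0.9]}}

```text
clock: 13.85
position: [0.4488, 0.1646, 0.0178]
ee_rot: [3.142, -0.004, 0.001]
force: [-0.0, -0.2, -0.6]
width: 0.899
gripper_force: 0.0
```

Request:
{"api": "arm_command", "payload": {"dp": [[0,0,0],[0,0,0],[0,0,0],[0,0,0],[0,0,0],[0,0,0],[0,0,0],[0,0,0],[0,0,0]], "angular": [[0,0,0],[0,0,0],[0,0,0],[0,0,0],[0,0,0],[0,0,0],[0,0,0],[0,0,0],[0,0,0]], "claw": [0.65,0.5,0.4,0.2,0,0,0,0,0]}}

```text
clock: 14.75
position: [0.4496, 0.1661, 0.0193]
ee_rot: [-3.141, 0.002, -0.004]
force: [-5.2, -1.2, 30.4]
width: 0.219
gripper_force: 27.9
```

Upward force of 30 N and a width of only 20 mm are not a proper grip. I'll look.

```bash
python3 - <<'E'
from cell import arm
from h import *
d=arm.get_image("wrist");s=arm.observe();print(s["position"],s["width"],s["gripper_force"],s["force"],s["ft_torque"])
f=arm.get_image("scene")["frame"]
cv2.imwrite("pics/w5.png",np.hstack([cv2.resize(d["frame"],(400,300)),cv2.resize(f[110:260,250:450],(400,300))])[:,:,::-1])
E
```

```text
[0.44967699 0.16608244 0.0194815 ] 0.20998987541212022 26.685765339825593 [-5.43895562 -0.77129314 29.19121677] [-1.91967309e-01  1.45869946e+00  5.40120400e-04]
```

View pics/w5.png

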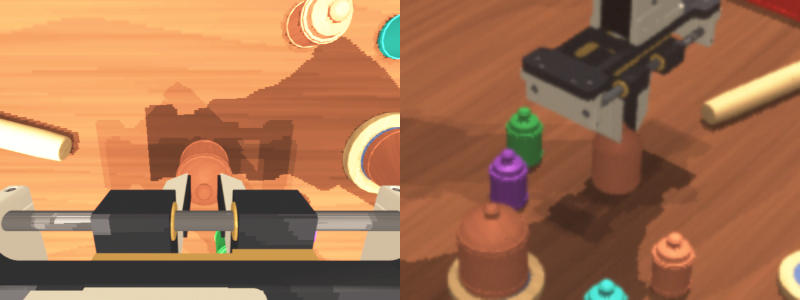

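The fingers seem to sit around the lid rather than the body, about 25 to 30 mm higher than the TCP reading suggests. I'll open, then measure real fingertip height from depth.

Request:
{"api": "arm_command", "payload": {"dp": [[0,0,0],[0,0,0],[0,0,0],[0,0,0],[0,0,0],[0,0,0]], "angular": [[0,0,0],[0,0,0],[0,0,0],[0,0,0],[0,0,0],[0,0,0]], "claw": [0.3,0.5,0.7,0.8,0.8,0.8]}}

```text
clock: 15.45
position: [0.4483, 0.1648, 0.0173]
ee_rot: [3.141, -0.003, -0.001]
force: [-0.3, -0.2, 0.0]
width: 0.683
gripper_force: 0.0
```

```bash
python3 - <<'E'
from cell import arm
from h import *
d=arm.get_image("wrist");s=arm.observe();print(s["position"],s["width"],s["force"],s["joints"].round(3))
print(pot(d,.067,.042,(.448,.1655)))
W=world(d)
for n,m in(("left",(slice(280,420),slice(180,320))),("right",(slice(280,420),slice(340,470)))):pass
# profile: lowest z of non-table, non-copper points by y within finger x-range
for n in("wrist","scene"):
    d=arm.get_image(n);W=world(d);h=cv2.cvtColor(d["frame"],cv2.COLOR_RGB2HSV)
    m=(abs(W[...,0]-s["position"][0])<.03)&(abs(W[...,1]-s["position"][1])<.08)&(W[...,2]>.008)&(W[...,2]<.2)&(h[...,1]<90)
    P=W[m];print(n,len(P))
    for y in np.arange(-.08,.08,.01):
        q=P[(P[:,1]-s["position"][1]>=y)&(P[:,1]-s["position"][1]<y+.01)]
        if len(q)>5: print(round(y,2),len(q),np.percentile(q[:,2],[2,50,98]).round(3),q[:,0].min().round(3),q[:,0].max().round(3))
f=d["frame"];cv2.imwrite("pics/w6.png",cv2.resize(f[90:250,260:460],(750,600))[:,:,::-1])
E
```

```text
[0.44837453 0.16481715 0.0173351 ] 0.7285589169674856 [-0.71216    -0.24754751  0.40802805] [-0.189  0.462 -0.357  2.088  0.266  0.634 -2.3  ]
(array([0.44928701, 0.16566486, 0.06607022]), ((0.4587070941925049, 0.16431018710136414), 0.04759892821311951), np.float64(0.06750777171921192))
wrist 70794
-0.08 1042 [0.123 0.136 0.137] 0.455 0.478
-0.07 1173 [0.142 0.143 0.157] 0.468 0.478
-0.06 4486 [0.087 0.156 0.162] 0.458 0.478
-0.05 5877 [0.065 0.154 0.162] 0.458 0.478
-0.04 7499 [0.059 0.142 0.162] 0.437 0.478
-0.03 4315 [0.134 0.157 0.162] 0.468 0.478
-0.02 4263 [0.134 0.157 0.165] 0.47 0.478
-0.01 4351 [0.135 0.157 0.165] 0.471 0.478
-0.0 4326 [0.134 0.157 0.165] 0.471 0.478
0.01 4201 [0.134 0.158 0.165] 0.471 0.478
0.02 4303 [0.135 0.157 0.164] 0.47 0.478
0.03 9158 [0.06  0.142 0.164] 0.437 0.478
0.04 6275 [0.069 0.152 0.164] 0.458 0.478
0.05 5023 [0.142 0.154 0.162] 0.464 0.478
0.06 1082 [0.135 0.143 0.157] 0.463 0.478
0.07 3420 [0.121 0.134 0.139] 0.448 0.478
scene 2387
-0.08 120 [0.16  0.162 0.163] 0.419 0.478
-0.07 97 [0.124 0.161 0.163] 0.419 0.478
-0.06 161 [0.067 0.085 0.162] 0.423 0.478
-0.05 147 [0.061 0.143 0.162] 0.422 0.478
-0.04 74 [0.059 0.156 0.163] 0.423 0.477
-0.03 173 [0.133 0.158 0.162] 0.419 0.478
-0.02 463 [0.133 0.175 0.199] 0.418 0.477
-0.01 117 [0.133 0.171 0.199] 0.419 0.478
-0.0 109 [0.132 0.172 0.194] 0.467 0.478
0.01 89 [0.132 0.168 0.193] 0.467 0.478
0.02 89 [0.133 0.166 0.192] 0.467 0.477
0.03 369 [0.058 0.102 0.19 ] 0.436 0.477
0.04 157 [0.062 0.142 0.192] 0.449 0.478
0.05 64 [0.088 0.143 0.181] 0.456 0.478
0.06 67 [0.14  0.158 0.163] 0.459 0.478
0.07 91 [0.123 0.143 0.163] 0.45 0.478
```

View pics/w6.png

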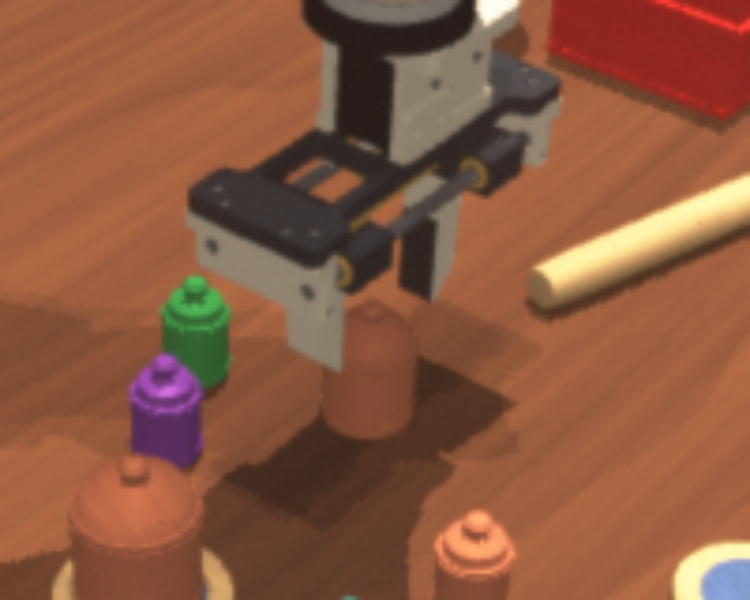

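In this crop the fingertips hang beside the lid, and both cameras' depth puts them at z≈0.058 while the TCP reads 0.017. So the reported TCP is about 41 mm too low along z, and x and y agree. I'll go 41 mm further down, watching the force.

Request:
{"api": "arm_command", "payload": {"dp": [[0,0,0.2],[0,0,0.3],[0,0,0.3],[0,0,0.2],[0,0,0.1],[0,0,0]], "angular": [[0,0,0],[0,0,0],[0,0,0],[0,0,0],[0,0,0],[0,0,0]], "claw": [0.8,0.8,0.8,0.8,0.8,0.8]}}

```text
clock: 16.2
position: [0.4482, 0.1648, -0.0105]
ee_rot: [3.141, -0.002, -0.001]
force: [-0.6, 0.5, 0.4]
width: 0.802
gripper_force: 0.0
```

Request:
{"api": "arm_command", "payload": {"dp": [[0,0,0.2],[0,0,0.2],[0,0,0.1],[0,0,0]], "angular": [[0,0,0],[0,0,0],[0,0,0],[0,0,0]], "claw": [0.8,0.8,0.8,0.8]}}

```text
clock: 16.6
position: [0.4482, 0.1647, -0.0229]
ee_rot: [3.141, -0.003, -0.001]
force: [-0.0, -0.1, -0.2]
width: 0.8
gripper_force: 0.0
```

```bash
python3 - <<'E'
from cell import arm
from h import *
d=arm.get_image("scene");s=arm.observe();print(s["position"],s["width"],s["force"])
W=world(d);h=cv2.cvtColor(d["frame"],cv2.COLOR_RGB2HSV);p=s["position"]
m=(abs(W[...,0]-p[0])<.03)&(abs(abs(W[...,1]-p[1])-.045)<.017)&(W[...,2]>.006)&(W[...,2]<.2)&(h[...,1]<90)
print(np.percentile(W[m][:,2],[1,2,5]))
E
```

```text
[ 0.44834861  0.16483754 -0.02267579] 0.8041360972751049 [-0.13755771 -0.59199409 -0.12384213]
[0.01868123 0.02093745 0.02736566]
```

Tips now measure 0.018, no contact. Closing.

Request:
{"api": "arm_command", "payload": {"dp": [[0,0,0],[0,0,0],[0,0,0],[0,0,0],[0,0,0],[0,0,0],[0,0,0]], "angular": [[0,0,0],[0,0,0],[0,0,0],[0,0,0],[0,0,0],[0,0,0],[0,0,0]], "claw": [0.65,0.5,0.4,0.2,0,0,0]}}

```text
clock: 17.35
position: [0.4486, 0.165, -0.0224]
ee_rot: [-3.141, 0.003, -0.0]
force: [0.5, 0.6, 2.0]
width: 0.498
gripper_force: 30.0
```

Request:
{"api": "arm_command", "payload": {"dp": [[0,0,-0.2],[0,0,-0.4],[0,0,-0.6],[0,0,-0.8],[0,0,-0.8],[0,0,-0.8],[0,0,-0.8],[0,0,0],[0,0,0]], "angular": [[0,0,0],[0,0,0],[0,0,0],[0,0,0],[0,0,0],[0,0,0],[0,0,0],[0,0,0],[0,0,0]], "claw": [0,0,0,0,0,0,0,0,0]}}

```text
clock: 18.25
position: [0.4485, 0.1647, 0.0877]
ee_rot: [3.142, -0.003, 0.001]
force: [-0.1, 1.0, -3.1]
width: 0.498
gripper_force: 30.0
```

Width 0.498 = 46 mm and load 3 N, so this is a proper body grip. Carrying to the medium stand.

Request:
{"api": "arm_command", "payload": {"dp": [[0.4,0.01,0],[0.8,0.01,0],[1,0.01,0],[1,0.01,0],[1,0.01,0],[1,0.01,0],[1,0.01,0],[1,0.01,0],[0.9,0,0],[0.6,0,0]], "angular": [[0,0,0],[0,0,0],[0,0,0],[0,0,0],[0,0,0],[0,0,0],[0,0,0],[0,0,0],[0,0,0],[0,0,0]], "claw": [0,0,0,0,0,0,0,0,0,0]}}

```text
clock: 19.25
position: [0.6675, 0.1615, 0.0853]
ee_rot: [3.14, -0.004, -0.003]
force: [-0.7, -0.1, -3.8]
width: 0.497
gripper_force: 30.0
```

Request:
{"api": "arm_command", "payload": {"dp": [[0,0,0],[0,0,0],[0,0,0],[0,0,0]], "angular": [[0,0,0],[0,0,0],[0,0,0],[0,0,0]], "claw": [0,0,0,0]}}

```text
clock: 19.65
position: [0.6652, 0.1626, 0.0873]
ee_rot: [3.141, -0.002, -0.001]
force: [0.5, -0.3, -3.0]
width: 0.498
gripper_force: 30.0
```

```bash
python3 - <<'E'
from cell import arm
from h import *
d=arm.get_image("wrist");s=arm.observe();print(s["position"],s["force"],s["joints"].round(2),pads(d))
E
```

```text
[0.66538835 0.16257753 0.08751966] [-0.20955518 -0.02962904 -3.0358303 ] [-0.11  0.65 -0.33  1.5   0.23  1.03 -2.08] [(0.6673, 0.1616, 0.0451)]
```

Request:
{"api": "arm_command", "payload": {"dp": [[0.06,0.02,0.3],[0,0,0.6],[0,0,0.8],[0,0,0.8],[0,0,0.6],[0,0,0.4],[0,0,0.2],[0,0,0.1],[0,0,0],[0,0,0]], "angular": [[0,0,0],[0,0,0],[0,0,0],[0,0,0],[0,0,0],[0,0,0],[0,0,0],[0,0,0],[0,0,0],[0,0,0]], "claw": [0,0,0,0,0,0,0,0,0,0]}}

```text
clock: 20.7
position: [0.6681, 0.1622, -0.0067]
ee_rot: [-3.141, 0.003, -0.002]
force: [-0.2, -0.0, -2.6]
width: 0.497
gripper_force: 30.0
```

Request:
{"api": "arm_command", "payload": {"dp": [[0,0,0.05],[0,0,0.05],[0,0,0.04],[0,0,0]], "angular": [[0,0,0],[0,0,0],[0,0,0],[0,0,0]], "claw": [0,0,0,0]}}

```text
clock: 21.1
position: [0.6674, 0.1619, -0.0111]
ee_rot: [3.141, -0.003, -0.0]
force: [0.6, 0.0, -2.9]
width: 0.49
gripper_force: 30.0
```

Request:
{"api": "arm_command", "payload": {"dp": [[0,0,0.03],[0,0,0.02],[0,0,0.02],[0,0,0]], "angular": [[0,0,0],[0,0,0],[0,0,0],[0,0,0]], "claw": [0,0,0,0]}}

```text
clock: 21.5
position: [0.6675, 0.162, -0.0123]
ee_rot: [3.141, -0.003, 0.0]
force: [-1.9, -1.4, 4.1]
width: 0.492
gripper_force: 30.0
```

Touchdown (force turned to +4 N). Release and rise.

Request:
{"api": "arm_command", "payload": {"dp": [[0,0,0],[0,0,0],[0,0,0],[0,0,0],[0,0,0],[0,0,0]], "angular": [[0,0,0],[0,0,0],[0,0,0],[0,0,0],[0,0,0],[0,0,0]], "claw": [0.4,0.5,0.6,0.7,0.8,0.8]}}

```text
clock: 22.1
position: [0.6676, 0.162, -0.0129]
ee_rot: [-3.142, 0.003, -0.0]
force: [0.0, -0.0, 0.9]
width: 0.776
gripper_force: 0.0
```

Request:
{"api": "arm_command", "payload": {"dp": [[0,0,0],[0,0,-0.3],[0,0,-0.8],[0,0,-1],[0,0,-1],[0,0,-1],[0,0,-0.9],[0,0,0],[0,0,0]], "angular": [[0,0,0],[0,0,0],[0,0,0],[0,0,0],[0,0,0],[0,0,0],[0,0,0],[0,0,0],[0,0,0]], "claw": [0.8,0.8,0.8,0.8,0.8,0.8,0.8,0.8,0.8]}}

```text
clock: 23.0
position: [0.6678, 0.162, 0.113]
ee_rot: [-3.141, 0.003, -0.002]
force: [-0.3, -0.0, -1.3]
width: 0.8
gripper_force: 0.0
```

```bash
python3 - <<'E'
from cell import arm
from h import *
d=arm.get_image("wrist");s=arm.observe();print(s["position"],s["width"])
print(pot(d,.077,.052,(.667,.162)));
cv2.imwrite("pics/w7.png",d["frame"][:,:,::-1])
E
```

```text
[0.66714197 0.16181921 0.11198248] 0.8003601311611593
(array([0.66787524, 0.16023731, 0.0753661 ]), ((0.6670967936515808, 0.1601027548313141), 0.02378668077290058), np.float64(0.07706006143952085))
```

View pics/w7.png

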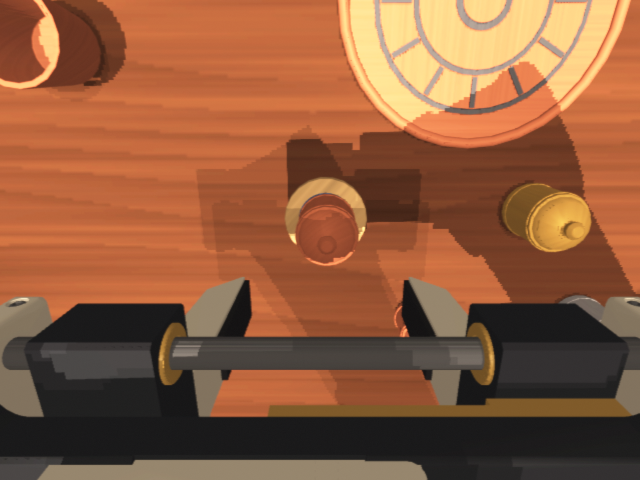

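The medium pot is upright on its stand at (326,230), about 2 mm off centre, top at 0.077. On to the small copper pot.

Request:
{"api": "arm_command", "payload": {"dp": [[-0.4,0.3,0],[-0.7,0.6,0],[-0.8,0.7,0],[-0.8,0.7,0],[-0.7,0.6,0],[-0.5,0.36,0],[0,0,0],[0,0,0],[0,0,0]], "angular": [[0,0,0],[0,0,0],[0,0,0],[0,0,0],[0,0,0],[0,0,0],[0,0,0],[0,0,0],[0,0,0]], "claw": [0.7,0.6,0.6,0.6,0.6,0.6,0.6,0.6,0.6]}}

```text
clock: 23.95
position: [0.5703, 0.0814, 0.1119]
ee_rot: [-3.141, 0.002, 0.0]
force: [0.4, 0.8, 0.4]
width: 0.605
gripper_force: 0.0
```

```bash
python3 - <<'E'
from cell import arm
from h import *
d=arm.get_image("wrist");s=arm.observe();print(s["position"],s["width"])
print(pot(d,.056,.034,(.5697,.0804)))
E
```

```text
[0.57031283 0.08152491 0.11194325] 0.5987863480518875
(array([0.57073258, 0.07956294, 0.05459537]), ((0.5699014663696289, 0.07953149080276489), 0.017803436145186424), np.float64(0.05656193528716593))
```

Request:
{"api": "arm_command", "payload": {"dp": [[0,0.06,0.4],[0,0,0.8],[0,0,0.9],[0,0,0.9],[0,0,0.9],[0,0,0.8],[0,0,0.5],[0,0,0.3],[0,0,0.12],[0,0,0]], "angular": [[0,0,0],[0,0,0],[0,0,0],[0,0,0],[0,0,0],[0,0,0],[0,0,0],[0,0,0],[0,0,0],[0,0,0]], "claw": [0.6,0.6,0.6,0.6,0.6,0.6,0.6,0.6,0.6,0.6]}}

```text
clock: 25.0
position: [0.57, 0.0793, -0.0282]
ee_rot: [-3.142, 0.003, -0.0]
force: [0.7, 0.2, -0.3]
width: 0.599
gripper_force: 0.0
```

Request:
{"api": "arm_command", "payload": {"dp": [[0,0,0],[0,0,0],[0,0,0],[0,0,0],[0,0,0],[0,0,0],[0,0,0]], "angular": [[0,0,0],[0,0,0],[0,0,0],[0,0,0],[0,0,0],[0,0,0],[0,0,0]], "claw": [0.5,0.4,0.3,0.1,0,0,0], "force": 25}}

```text
clock: 25.7
position: [0.5703, 0.0795, -0.0276]
ee_rot: [-3.141, 0.003, -0.002]
force: [-0.8, -0.3, 5.3]
width: 0.364
gripper_force: 25.0
```

Request:
{"api": "arm_command", "payload": {"dp": [[0,0,-0.2],[0,0,-0.4],[0,0,-0.6],[0,0,-0.8],[0,0,-0.8],[0,0,-0.8],[0,0,-0.8],[0,0,-0.4],[0,0,0],[0,0,0]], "angular": [[0,0,0],[0,0,0],[0,0,0],[0,0,0],[0,0,0],[0,0,0],[0,0,0],[0,0,0],[0,0,0],[0,0,0]], "claw": [0,0,0,0,0,0,0,0,0,0]}}

```text
clock: 26.7
position: [0.5696, 0.079, 0.0916]
ee_rot: [3.141, -0.003, -0.0]
force: [-0.3, -1.0, -2.2]
width: 0.365
gripper_force: 25.0
```

Request:
{"api": "arm_command", "payload": {"dp": [[-0.01,0.4,0],[-0.01,0.8,0],[-0.01,1,0],[-0.01,1,0],[-0.01,1,0],[-0.01,1,0],[-0.01,1,0],[-0.01,1,0],[-0.01,1,0],[-0.01,1,0]], "angular": [[0,0,0],[0,0,0],[0,0,0],[0,0,0],[0,0,0],[0,0,0],[0,0,0],[0,0,0],[0,0,0],[0,0,0]], "claw": [0,0,0,0,0,0,0,0,0,0]}}

```text
clock: 27.7
position: [0.5658, -0.1527, 0.0906]
ee_rot: [-3.142, 0.004, 0.003]
force: [-0.0, 0.3, -2.1]
width: 0.363
gripper_force: 25.0
```

Request:
{"api": "arm_command", "payload": {"dp": [[-0.02,1,0],[0,1,0],[0,0.7,0],[0,0.3,0],[0,0,0],[0,0,0],[0,0,0]], "angular": [[0,0,0],[0,0,0],[0,0,0],[0,0,0],[0,0,0],[0,0,0],[0,0,0]], "claw": [0,0,0,0,0,0,0]}}

```text
clock: 28.4
position: [0.5666, -0.224, 0.0918]
ee_rot: [-3.141, -0.001, -0.0]
force: [-0.2, 0.5, -2.1]
width: 0.363
gripper_force: 25.0
```

```bash
python3 - <<'E'
from cell import arm
from h import *
d=arm.get_image("wrist");s=arm.observe();print(s["position"],s["width"],s["force"],pads(d))
E
```

```text
[ 0.56662885 -0.22418829  0.09186782] 0.3620761620289348 [-0.07326305  0.96385137 -0.89880883] [(0.5681, -0.2263, 0.0332)]
```

Request:
{"api": "arm_command", "payload": {"dp": [[0.05,0.06,0.3],[0,0,0.6],[0,0,0.8],[0,0,0.9],[0,0,0.8],[0,0,0.4],[0,0,0.2],[0,0,0.1],[0,0,0],[0,0,0]], "angular": [[0,0,0],[0,0,0],[0,0,0],[0,0,0],[0,0,0],[0,0,0],[0,0,0],[0,0,0],[0,0,0],[0,0,0]], "claw": [0,0,0,0,0,0,0,0,0,0]}}

```text
clock: 29.45
position: [0.5682, -0.2275, -0.01]
ee_rot: [3.141, -0.003, 0.002]
force: [-0.3, -0.3, -2.4]
width: 0.365
gripper_force: 25.0
```

Request:
{"api": "arm_command", "payload": {"dp": [[0,0,0.05],[0,0,0.05],[0,0,0.05],[0,0,0.03],[0,0,0]], "angular": [[0,0,0],[0,0,0],[0,0,0],[0,0,0],[0,0,0]], "claw": [0,0,0,0,0]}}

```text
clock: 29.95
position: [0.5674, -0.2273, -0.0154]
ee_rot: [-3.142, 0.003, 0.0]
force: [-0.7, -1.0, -3.0]
width: 0.366
gripper_force: 25.0
```

Request:
{"api": "arm_command", "payload": {"dp": [[0,0,0.04],[0,0,0.03],[0,0,0.02],[0,0,0]], "angular": [[0,0,0],[0,0,0],[0,0,0],[0,0,0]], "claw": [0,0,0,0]}}

```text
clock: 30.35
position: [0.5675, -0.2273, -0.0175]
ee_rot: [3.142, -0.003, -0.0]
force: [-0.6, -0.2, -2.2]
width: 0.367
gripper_force: 25.0
```

Request:
{"api": "arm_command", "payload": {"dp": [[0,0,0.03],[0,0,0.02],[0,0,0]], "angular": [[0,0,0],[0,0,0],[0,0,0]], "claw": [0,0,0]}}

```text
clock: 30.65
position: [0.5676, -0.2273, -0.0176]
ee_rot: [3.141, -0.003, 0.0]
force: [-4.6, 1.9, 11.2]
width: 0.365
gripper_force: 25.0
```

Seated (+11 N). Release and rise.

Request:
{"api": "arm_command", "payload": {"dp": [[0,0,-0.02],[0,0,0],[0,0,0],[0,0,0],[0,0,0],[0,0,0]], "angular": [[0,0,0],[0,0,0],[0,0,0],[0,0,0],[0,0,0],[0,0,0]], "claw": [0,0.35,0.45,0.55,0.65,0.65]}}

```text
clock: 31.25
position: [0.5676, -0.2273, -0.0183]
ee_rot: [3.142, -0.003, -0.0]
force: [-0.7, 0.1, 0.0]
width: 0.632
gripper_force: 0.0
```

Request:
{"api": "arm_command", "payload": {"dp": [[0,0,0],[0,0,-0.3],[0,0,-0.8],[0,0,-1],[0,0,-1],[0,0,-1],[0,0,-1],[0,0,-0.6],[0,0,0],[0,0,0]], "angular": [[0,0,0],[0,0,0],[0,0,0],[0,0,0],[0,0,0],[0,0,0],[0,0,0],[0,0,0],[0,0,0],[0,0,0]], "claw": [0.65,0.65,0.65,0.65,0.65,0.65,0.65,0.65,0.65,0.65]}}

```text
clock: 32.25
position: [0.5675, -0.2273, 0.1244]
ee_rot: [3.141, -0.003, 0.001]
force: [-0.3, -0.7, -0.6]
width: 0.65
gripper_force: 0.0
```

```bash
python3 - <<'E'
from cell import arm
from h import *
d=arm.get_image("wrist");s=arm.observe();print(s["position"],s["width"])
print(pot(d,.066,.044,(.567,-.226)))
t=arm.get_image("top");W=world(t)
print(pot(t,.088,.06,(.456,-.0135)),pot(t,.077,.052,(.667,.162)))
for n,c,b in(("tl",(.6699,-.1789),.05),("tm",(.5675,-.0744),.042),("ts",(.4402,-.166),.034),("br",(.6732,-.013),.042)):
    P=W[(np.hypot(W[...,0]-c[0],W[...,1]-c[1])<.04)&(W[...,2]>b)&(W[...,2]<.1)];print(n,c,cv2.minEnclosingCircle(P[:,:2].astype(np.float32)))
cv2.imwrite("pics/end.png",arm.get_image("scene")["frame"][:,:,::-1])
E
```

```text
[ 0.56699774 -0.22721931  0.12366466] 0.6494895272873802
(array([ 0.56797486, -0.2289958 ,  0.06458049]), ((0.5671408176422119, -0.22903122007846832), 0.017881091684103012), np.float64(0.06642597497497434))
(array([ 0.45525395, -0.01458231,  0.08747696]), ((0.4550624489784241, -0.014890236780047417), 0.02931656502187252), np.float64(0.08955786352346219)) (array([0.66585191, 0.16068031, 0.07637263]), ((0.6660912036895752, 0.16104988753795624), 0.023795409128069878), np.float64(0.07843713287208703))
tl (0.6699, -0.1789) ((0.6696702837944031, -0.1780674010515213), 0.029652299359440804)
tm (0.5675, -0.0744) ((0.5674682259559631, -0.0743408277630806), 0.023806806653738022)
ts (0.4402, -0.166) ((0.4402884244918823, -0.16641616821289062), 0.01797354593873024)
br (0.6732, -0.013) ((0.6732832193374634, -0.013017858378589153), 0.024104584008455276)
```

View pics/end.png

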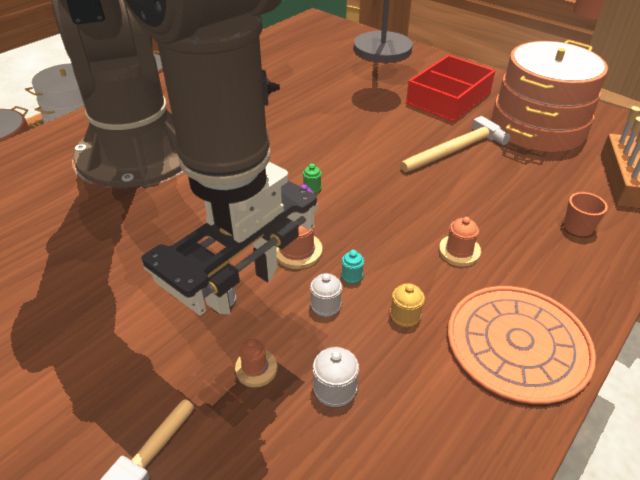

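All three copper pots stand on their stands: large (298,240), medium (462,237), small (255,360), each within about 3 mm of centre. The tinned and brass pots measure within 1 mm of where they began, and the gripper is clear.

```bash
python3 -c "
from cell import arm
print(arm.sign_off())"
```

```text
the job is handed in; nothing more can be done
None
```

The job is handed in: all three copper pots stand upright and released on their matching stands, placed large, medium, small and each within about 3 mm of centre; the tinned and brass pots are within about 1 mm of where they began.

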